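# Offer a stone up to its setting

### The job

Pick the large oval stone out of the pocket tray, lift it over the copper pots and offer it up to the pendant in the ball vise: hold it level, flat side down, about 5 mm above the rim of the empty oval setting, centred and turned to match, so that I can judge the fit. The stone must not touch the setting or the vise, where it would jam; the other two stones stay in their pockets and the pots stay standing where they are. Finish still holding the stone there in the gripper.

Things in the scene. Friction and masses are not known exactly. Their poses are not given: they have to be found in the camera images.
- large_oval_stone: the stone to pick: turquoise ceramic, flat back down and domed face up, oval 40 mm along x by 30 along y, 12 high; sides vertical up to 8.5 mm above the back, dome above. 20 to 35 g. Origin: centre of the flat back; z up. Lies in a pocket of the tray, long axis roughly along the pocket's length, 9 mm of it above the tray's face.
- small_oval_stone: another stone of the same colour, oval 30 x 22 mm, 10 mm high, lying in another pocket; origin at the centre of its flat back. Leave it.
- round_stone: a third stone of the same colour, round, 30 mm across, 11 mm high, lying in another pocket; origin at the centre of its flat back. Leave it.
- tray: low fixed pocket tray at one side (left or right): grey cloth face, dark wood edge, 196 mm along x, 144 along y, 12 high; origin: centre of the underside. 3 (along x, 60 mm apart) by 2 (along y, 64 mm apart) pockets, each 46 by 36 mm, 3 mm deep, floor 9 mm above the bench. Stones lie, in any order, in those at x, y = (-60, +32), (0, -32), (+60, +32) mm from the origin; the rest are empty.
- vise: heavy fixed steel ball vise at the other side from the tray: ball 112 mm across on a rubber ring, split round jaws 98 mm across, their flat top 106 mm above the bench; origin: centre of the underside. Four pins 5 mm high on the jaws grip a copper pendant that lies flat on top: oval plate 58 mm along x by 48 along y, 2.5 thick, a small hanging loop at its +x end.
- setting (a point): centre of the mouth of the pendant's empty oval setting, level with its rim, 112.5 mm above the bench on the vise's axis. The setting is an upright oval brass wall 4 mm high, 1.5 mm thick on the pendant's face, inside 41.4 mm along x by 31.4 along y; dark floor; x is its long axis, z up. This rim is the highest part of vise and pendant.
- mug: loose copper mug between tray and vise, nearer the robot: 84 mm across, 96 mm high, with a brass handle on its +y side reaching 72 mm from its axis; origin at the centre of its underside. Leave it standing.
- coffee_pot: loose long-handled copper coffee pot between tray and vise, farther from the robot: 86 mm across, 82 mm high, its handle rising along its +x to 128 mm height at 160 mm from its axis; origin at the centre of its underside. Leave it standing.
Not all that is in view belongs to the job. Leave any black or red look-alike of the large_oval_stone alone.

How it is judged:
On the way, in this order (a step that is already met when the one before it is completed fails the run):
1. the large oval stone is lifted clear of the tray in the gripper (z of large_oval_stone in the frame of tray above 0.03 m and contact force between the fingers and large_oval_stone above 0.5 N), for 0.1 s.
2. it is carried over the middle of the bench, where the pots stand, with its underside above the pots' bodies (height (world z) of large_oval_stone above 0.1 m and world y of large_oval_stone between -0.1 and 0.1 m), for 0.05 s.
At the end, for the whole second after the job is handed in: The stone is held still in the fingers alone, dome up, level within 7 degrees, its back 1.5 to 10 mm above the setting's rim, centred within 4 mm, long axes within 8.5 degrees; the fingers clear of the vise; other stones moved under 12 mm, pots under 20 mm and 11 degrees (horizontal distance between large_oval_stone and setting below 0.004 m and z of large_oval_stone in the frame of setting between 0.0015 and 0.01 m and angle between the x axis of large_oval_stone and the x axis of setting, either way round below 0.15 rad and angle between large_oval_stone's own z axis and vertical below 0.12 rad and contact force between the fingers and large_oval_stone above 0.5 N and contact force between large_oval_stone and vise below 0.05 N and contact force between the fingers and vise below 0.5 N and linear speed of large_oval_stone below 0.02 m/s and distance of each of small_oval_stone, round_stone from where it was at the start of the episode below 0.012 m and distance of each of mug, coffee_pot from where it was at the start of the episode below 0.02 m and angle between each of mug, coffee_pot's own z axis and vertical below 0.2 rad); the arm keeps its last pose, push and grip.
It fails at once if the stone touches the vise, the pendant or its setting (contact force between large_oval_stone and vise above 0.3 N).
It fails at once if another stone is taken or knocked out of its pocket (distance of any of small_oval_stone, round_stone from where it was at the start of the episode above 0.012 m).
It fails at once if a pot is shifted or tipped (distance of any of mug, coffee_pot from where it was at the start of the episode above 0.02 m or angle between any of mug, coffee_pot's own z axis and vertical above 0.2 rad).
It also fails if it takes over 51 s, if anything falls off the work surface, if the arm or the gripper's body presses on something with over 40 N, if the wrist force passes 120 N, or if a joint passes its speed limit or range.

### The arm

A 7-joint arm with a two-finger parallel gripper is mounted at the origin on the work surface. World frame = base frame: x ahead of the robot, y to its left, z up, the work surface at z = 0. Lengths are in m, angles in rad, forces in N, time in s.
With the tool pointing down it reaches from about 0.425 to 0.875 m from the base axis. Payload 4.7 kg.
Tool frame: the origin (TCP) lies midway between the tips of the shut fingers; the grasp point (between the pads) lies behind it (robot.grasp_offset is the z of the grasp point in the tool frame, in m); z points along the fingers, x is the direction in which the jaws open and shut, and the axes are right-handed (so a half turn about z gives the same grasp; the last joint's range is limited). The gripper opens to 87 mm and grips with 3 to 60 N. Pads are 19 mm wide; open, the fingers measure 117 mm over their backs; the gripper's body (75 mm by 190 mm) begins 51 mm behind the grasp point.
Start: joints at [-1.302, 0.321, -0.07, 1.45, 0.023, 1.371, -0.057], TCP at [0.164, 0.629, 0.193] pointing down, gripper open.
Joint ranges: [-2.86, 2.86], [-0.3, 2.09], [-1.38, 1.24], [0.06, 2.45], [-1.56, 4.7], [0.09, 2.05], [-2.69, 2.69]. Speed limits (rad/s): [2.57, 2.57, 3.14, 3.14, 3.14, 3.14, 3.14].

### API

Orientations are given as a rotation vector (axis times angle).
In Python, from cell import robot gives the robot as it stands. The module is installed in compiled form; this text tells all that it offers.
- The arm moves only by the tool arm_command, never from a script. Its argument "deltas" is one flat list of numbers, 4 for each row, row after row: the shift along the tool's x, y, z in mm, then the turn about the tool's z in units of 6 degrees (1.0 is 6 degrees). A call has 1 to 10 rows; each row shifts and turns the commanded pose from where the row before left it, along the tool's axes as they then stand; what a row does not reach is not made up. A row lasts 1/12 s, in which the tool goes at most 41.7 mm and 7.16 degrees, less where a joint would pass 70% of its speed; a pose out of reach is approached as far as the arm can. A call is refused whole if a number of a shift passes 41.7 or a number of a turn 1, either way. A call with a gripper value outside its range is refused whole. "hand" is the opening, from 0 (shut) to 1 (fully open), set as the call begins (left out, the last holds). The fingers move at their own pace and stop on an object; "grip_force" is the grip in N (left out, the last holds). Time passes only in rows, so rows that do not move let the fingers close. It gives the time, the measured TCP pose, the force and the opening at its end, in the units of the state.
- robot.observe(): the state, without advancing time (a new reading comes with each control period).
- robot.grab_frame(name): name is "scene" or "top"; returns a dict with "img" (400x640x3 uint8, red, green, blue), "camera_matrix" (3x3 intrinsics, pixels), "distortion" ([k1, k2, p1, p2, k3] as OpenCV has them; the pictures are not rectified), "R" (3x3) and "t" (3): a world point X has camera coordinates R X + t. Camera axes: x right, y down, z forward; pixel columns grow to the right and rows downward; lengths in m; the calibration is good to about 2 mm. A picture is of the moment at which its call begins. There is no depth.
- robot.sign_off(): hands the job in, once; it reports no verdict.
Trained networks look in a picture, given as the dict that the camera call returned (one of the last four; its "shot" number tells which), for a name from the list of things; names that differ only in an ending like _2 or _b are one class to them, and where a whole thing is asked for, a point or a joint stands for the part that bears it (a point fixed in the world has none). Each returns a list of dicts, best first, with "conf" (0 to 1); they miss things now and then, are a little off and sometimes report something else, mostly with a low value. They report only what shows in the picture. A call takes as long as a camera call. They do not tell look-alikes from the thing itself.
- robot.silhouettes(picture, target): "mask" (400x640 bool, what is visible of it) and "pixel" ([column, row] in pixels, amid what is visible of it).
- robot.tip_of(picture, target): "pixel" ([column, row] in pixels: a listed point, or the origin of a listed thing).
The state is a dict: "time": time; "joint_pos": joint angles; "dq": joint speeds; "joint_torque": joint torques, N m; "ee_pos": TCP position; "orientation": TCP orientation; "contact_force": force on the tool from outside, world axes, zero at the start; "ft_torque": the same for the moment, N m; "finger_gap": finger opening in m.
Only numpy, scipy, OpenCV 4.12 (cv2) and the standard library are available. Lean on these libraries where they do the work, as an engineer would, in place of code of your own. Each camera call takes 0.05 s, during which the arm holds its last target. There are 200 camera calls.

## Working session

There is one attempt and no reset: what is moved stays moved. The work goes in short steps, Python scripts to look and compute and a tool call to move; the robot and the scene stay as the last step left them, time stands still between calls to the robot, and variables do not carry over. Pictures are saved under pics/ and viewed, about 8 in all and at most 12, crops included, and the job is handed in when it is done.

Besides the shell and the picture viewer there is one more tool, called after "Call:" as name(argument=value, ...) on one line, values as JSON. arm_command: Moves the arm, as the interface text tells. Its arguments: {"type":"object","properties":{"deltas":{"type":"array"},"hand":{"type":"number"},"grip_force":{"type":"number"}},"required":["deltas"]}

```bash
mkdir -p pics
cat > h.py <<'E'
import numpy as np, cv2
from cell import robot
def snap(n,f=None):
    p=robot.grab_frame(n)
    if f: cv2.imwrite('pics/'+f,p['img'][:,:,::-1])
    return p
def world(p,px,z):
    K,D=np.array(p['camera_matrix']),np.array(p['distortion'])
    u=cv2.undistortPoints(np.array(px,float).reshape(-1,1,2),K,D).reshape(-1,2)
    R,t=np.array(p['R']),np.array(p['t']); c=-R.T@t
    d=np.c_[u,np.ones(len(u))]@R
    return c+d*((z-c[2])/d[:,2])[:,None]
def proj(p,X):
    R,t=np.array(p['R']),np.array(p['t'])
    return cv2.projectPoints(np.array(X,float).reshape(-1,3),cv2.Rodrigues(R)[0],t,np.array(p['camera_matrix']),np.array(p['distortion']))[0].reshape(-1,2)
E
python3 - <<'E'
from h import *
np.set_printoptions(precision=4,suppress=True)
s=robot.observe();print(s,robot.grasp_offset)
for n in('top','scene'):
    p=snap(n,n+'0.png');print(n,-np.array(p['R']).T@p['t'])
    for k in('large_oval_stone','small_oval_stone','round_stone','setting','mug','coffee_pot','tray','vise'):
        print(k,[(np.round(d['pixel'],1),round(d['conf'],2)) for d in robot.tip_of(p,k)], [(np.round(d['pixel'],1),round(d['conf'],2),int(d['mask'].sum())) for d in robot.silhouettes(p,k)])
E
```

```text
{'time': 0.0, 'joint_pos': array([-1.3019,  0.3218, -0.0701,  1.4517,  0.0226,  1.3708, -0.0569]), 'dq': array([-0.0005,  0.0002,  0.0008, -0.0008, -0.0001,  0.0012,  0.002 ]), 'joint_torque': array([  0.0005, -49.1291,  -0.4033, -31.2524,  -0.0638,   0.0438,
         0.0002]), 'ee_pos': array([0.1638, 0.6284, 0.1921]), 'orientation': array([ 2.4847,  1.9204, -0.0023]), 'contact_force': array([ 0.3964,  0.338 , -0.6707]), 'ft_torque': array([-0.0362,  0.0227, -0.0133]), 'finger_gap': 0.08693251592577804} -0.0187
top [ 0.4705 -0.0497  1.1876]
large_oval_stone [(array([274.9, 153.4]), 0.62), (array([392.2, 178.9]), 0.61), (array([431.5, 143.6]), 0.55), (array([441.4, 177.8]), 0.49)] [(array([434.8, 145.9]), 0.58, 145), (array([391.6, 176.9]), 0.51, 154)]
small_oval_stone [(array([375.5, 204.8]), 0.39)] [(array([373.4, 205.7]), 0.45, 62), (array([181.4, 218.7]), 0.38, 1998)]
round_stone [(array([365.2, 159. ]), 0.53)] [(array([364.4, 161.8]), 0.52, 149)]
setting [(array([173.6, 220. ]), 0.77), (array([363.3, 160.4]), 0.53)] [(array([182.4, 220.1]), 0.98, 1964)]
mug [(array([290.5, 227.4
[... 684 characters left out ...]
array([326.4, 271.5]), 0.2, 161)]
round_stone [(array([326.6, 272.5]), 0.58)] [(array([328. , 271.7]), 0.44, 156), (array([285.2, 288.6]), 0.41, 229)]
setting [(array([365.5, 127.9]), 0.8)] [(array([363.1, 147.4]), 0.78, 1736)]
mug [(array([312.1, 203.8]), 0.75), (array([381.6, 215.2]), 0.71)] [(array([309. , 188.8]), 0.82, 1487)]
coffee_pot [(array([377.1, 212.9]), 0.9)] [(array([385.6, 197.2]), 0.8, 1607)]
tray [(array([291.8, 278.8]), 0.9), (array([325. , 273.9]), 0.61)] [(array([296.3, 281.5]), 0.97, 4863), (array([286.2, 285.9]), 0.59, 243), (array([385.2, 197.2]), 0.58, 1578), (array([327.5, 270.8]), 0.35, 110)]
vise [(array([363.3, 163.3]), 0.94)] [(array([367.4, 148.6]), 0.89, 1651)]
```

Run:
```python
import cv2
a=cv2.imread('pics/top0.png')[90:300,120:500];cv2.imwrite('pics/t1.png',cv2.resize(a,(760,420),interpolation=cv2.INTER_CUBIC))
a=cv2.imread('pics/scene0.png')[90:390,200:480];cv2.imwrite('pics/s1.png',cv2.resize(a,(560,600),interpolation=cv2.INTER_CUBIC))
```

```text
(no output)
```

View pics/t1.png

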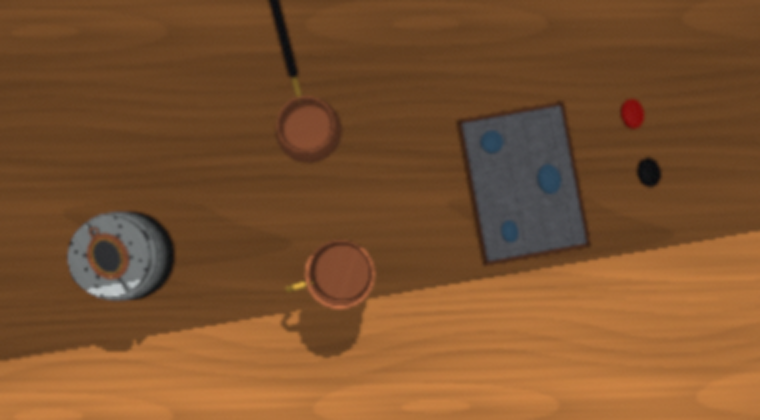

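View pics/s1.png

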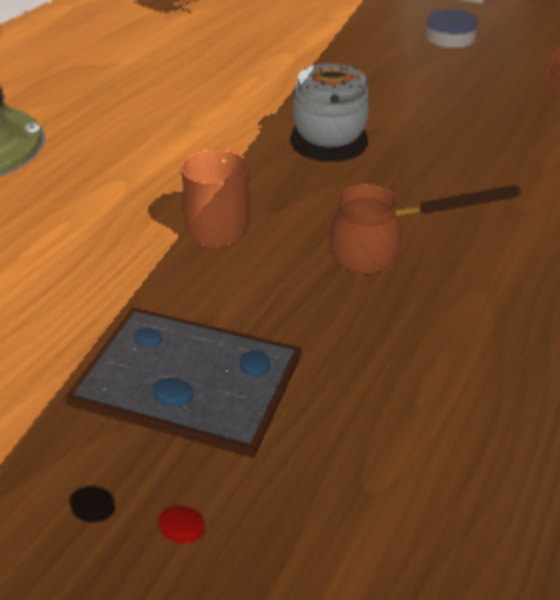

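Candidates for the large oval stone in the top view are turquoise (392,178) in the tray's middle pocket, red (435,146) and black (441,177) on the bench. The turquoise one is the right colour, sits in the tray and is the biggest of the three there. I'll rectify both regions to metric planes to measure and confirm.

```bash
cat >> h.py <<'E'
def warp(p,c,z,half=0.06,res=0.0004):
    "metric top view about c at height z: columns = -y, rows = -x"
    n=int(2*half/res); g=(np.arange(n)+.5)*res-half
    Y,X=np.meshgrid(c[1]-g,c[0]-g)
    q=proj(p,np.stack([X,Y,0*X+z],-1)).astype(np.float32).reshape(n,n,2)
    return cv2.remap(p['img'],q[...,0],q[...,1],cv2.INTER_CUBIC)
def meas(mask,c,half=0.06,res=0.0004):
    "biggest blob -> centre xy, long axis angle (world), lengths"
    cs=cv2.findContours(mask.astype(np.uint8),cv2.RETR_EXTERNAL,cv2.CHAIN_APPROX_NONE)[0]
    k=max(cs,key=cv2.contourArea); m=cv2.moments(k)
    u,v=m['m10']/m['m00'],m['m01']/m['m00']
    a=.5*np.arctan2(2*m['mu11'],m['mu20']-m['mu02'])
    l=np.linalg.eigvalsh(np.array([[m['mu20'],m['mu11']],[m['mu11'],m['mu02']]])/m['m00'])
    d=np.array([-np.sin(a),-np.cos(a)]) # world dir of long axis
    return np.array([c[0]+half-(u+.5)*0-v*res-res/2,c[1]+half-u*res-res/2]),np.degrees(np.arctan2(d[1],d[0]))%180,4*np.sqrt(l[::-1])*res
E
python3 - <<'E'
from h import *
np.set_printoptions(precision=4,suppress=True)
T,S=snap('top'),snap('scene')
c=world(T,[391.8,177.5],.016)[0];v=world(T,[173.6,219.5],.1125)[0]
print('stone0',c,world(S,[287,287],.016),'set0',v,world(S,[365.5,127.9],.1125))
print('mug',world(T,[290.5,227.4],0),'pot',world(T,[272.9,153.6],0),'tray',world(T,[380,180.5],.005),world(S,[291.8,278.8],0.))
out=[]
for n,p in(('top',T),('scene',S)):
    w=warp(p,c,.0165,.12,.0006); hsv=cv2.cvtColor(w,cv2.COLOR_RGB2HSV)
    m=(hsv[...,0]>92)&(hsv[...,0]<118)&(hsv[...,1]>110)
    n_,lab,st,_=cv2.connectedComponentsWithStats(m.astype(np.uint8))
    for i in range(1,n_):
        if st[i,4]>600: print(n,'stone',*meas(lab==i,c,.12,.0006))
    w2=warp(p,v,.1125)
    out.append(np.hstack([cv2.resize(w,(300,300)),w2]))
cv2.imwrite('pics/w.png',np.vstack(out)[:,:,::-1])
for k in 'tray','setting':
  for p in(T,S):
    d=robot.silhouettes(p,k)[0]['mask'].astype(np.uint8)
    cs=max(cv2.findContours(d,0,1)[0],key=cv2.contourArea).reshape(-1,2)
    if k=='tray':
        r=cv2.minAreaRect(world(p,cs,.012)[:,:2].astype(np.float32));print(k,r)
E
```

```text
stone0 [ 0.5598 -0.2788  0.016 ] [[ 0.5628 -0.2877  0.016 ]] set0 [0.4643 0.264  0.1125] [[0.4745 0.2564 0.1125]]
mug [[ 0.4355 -0.0099  0.    ]] pot [[0.6317 0.0323 0.    ]] tray [[ 0.5534 -0.2493  0.005 ]] [[ 0.5493 -0.2512  0.    ]]
top stone [ 0.6059 -0.2108] 133.10960117596994 [0.0249 0.0247]
top stone [ 0.5554 -0.2848] 9.58524752458473 [0.0342 0.026 ]
top stone [ 0.4881 -0.2309] 9.717041589084573 [0.0243 0.0171]
scene stone [ 0.6103 -0.2132] 121.52444266496752 [0.0327 0.0272]
scene stone [ 0.5599 -0.2866] 173.33244986445257 [0.0383 0.0313]
scene stone [ 0.4969 -0.2362] 25.047466067667045 [0.0214 0.0156]
tray ((0.5522152185440063, -0.2517438530921936), (0.19818221032619476, 0.14752237498760223), 8.912700653076172)
tray ((0.5556782484054565, -0.2555096745491028), (0.20234207808971405, 0.15665271878242493), 8.748332977294922)
```

View pics/w.png

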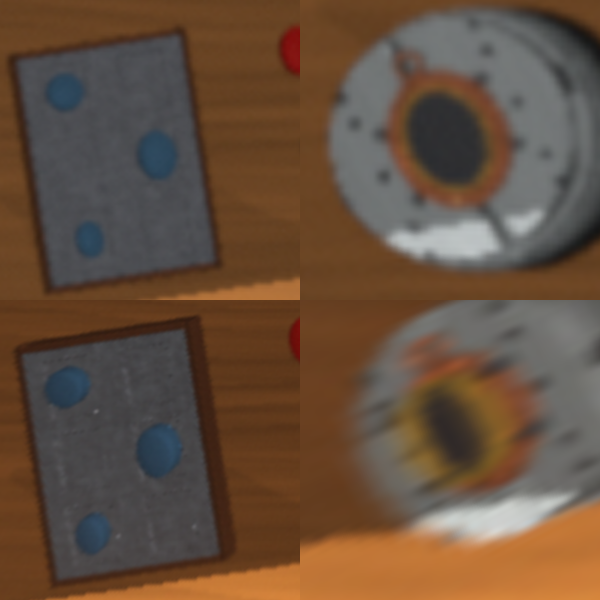

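The crop confirms it. The biggest oval of the three turquoise stones is in the tray's (0,-32) pocket, at about (0.556,-0.285) with its axis about 9.5° from world x. It agrees with the tray pose to about 2 mm. The vise is at +y, with its setting turned about 25°. Next I'll measure the setting better and work out the moves.

```bash
cat >> h.py <<'E'
def go(x,y,z,head):
    "deltas in tool axes (mm) and turn units to put TCP at xyz, tool x heading (deg)"
    from scipy.spatial.transform import Rotation as Ro
    s=robot.observe();R=Ro.from_rotvec(s['orientation']).as_matrix()
    h=np.degrees(np.arctan2(R[1,0],R[0,0]))
    print('t',s['time'],'pos',s['ee_pos'].round(4),'head',h.round(2),'tilt',R[:,2].round(3),'gap',round(s['finger_gap'],4),'F',s['contact_force'].round(2),'q',s['joint_pos'].round(2))
    print('   d mm',(R.T@(np.array([x,y,z])-s['ee_pos'])*1000).round(1),'turn units',round(-(head-h)/6,2))
E
python3 - <<'E'
from h import *
np.set_printoptions(precision=4,suppress=True)
T=snap('top');S=snap('scene');v=np.array([.464,.264])
for n,p in(('top',T),('scene',S)):
  for z in(.1085,.1105,.1125):
    w=warp(p,v,z);hsv=cv2.cvtColor(w,cv2.COLOR_RGB2HSV).astype(int);H,Sa,V=hsv[...,0],hsv[...,1],hsv[...,2]
    col=((Sa>90)&(H<28)).astype(np.uint8)
    yy,xx=np.mgrid[:300,:300]; near=(np.hypot(xx-150,yy-140)<95)
    dark=(V<85)&near&(np.hypot(xx-150,yy-140)<60)
    print(n,z,'dark',*meas(dark,v))
    pl=cv2.morphologyEx(((col>0)&near).astype(np.uint8),cv2.MORPH_OPEN,np.ones((15,15)))
    print('   plate',*meas(pl|dark.astype(np.uint8),v))
    br=cv2.morphologyEx(((Sa>90)&(H>11)&(H<28)&near|dark).astype(np.uint8),cv2.MORPH_OPEN,np.ones((9,9)));print('   brass',*meas(br,v))
  print([ (np.array(d['pixel']),world(p,d['pixel'],.1125)[0][:2]) for d in robot.tip_of(p,'setting')[:1]])
go(.54,.26,.24,99.3);go(.556,-.285,.2,99.3)
E
```

```text
top 0.1085 dark [0.4686 0.2665] 30.211969459760297 [0.0396 0.0296]
   plate [0.4687 0.2655] 28.676197439011077 [0.0567 0.046 ]
   brass [0.4686 0.2663] 30.865387069244292 [0.0483 0.0374]
top 0.1105 dark [0.4686 0.2659] 30.2955434597815 [0.0395 0.0295]
   plate [0.4687 0.2649] 28.281711839276852 [0.0566 0.0459]
   brass [0.4685 0.2657] 30.12432070052631 [0.0483 0.0373]
top 0.1125 dark [0.4686 0.2653] 30.172954352686844 [0.0394 0.0294]
   plate [0.4688 0.2643] 28.919097070632716 [0.0565 0.0459]
   brass [0.4686 0.2652] 30.796824863277322 [0.0482 0.0373]
[(array([173.7, 219.2]), array([0.465 , 0.2638]))]
scene 0.1085 dark [0.4685 0.2714] 27.91698301104094 [0.0356 0.018 ]
   plate [0.4717 0.2659] 39.9379177364772 [0.0593 0.0549]
   brass [0.469  0.2693] 91.15405272461344 [0.0499 0.0475]
scene 0.1105 dark [0.4703 0.2673] 27.93759590316793 [0.0355 0.0179]
   plate [0.4735 0.262 ] 39.30578568317409 [0.0591 0.0548]
   brass [0.4708 0.2653] 91.0460777797955 [0.0498 0.0473]
scene 0.1125 dark [0.472  0.2633] 27.9185577902704 [0.0354 0.0178]
   plate [0.4751 0.258 ] 38.38429533693761 [0.059  0.0545]
   brass [0.4725 0.2613] 90.64628527599183 [0.0494 0.0472]
[(array([365.3, 126.1]), array([0.4689, 0.2671]))]
t 2.2 pos [0.1639 0.629  0.1932] head 75.4 tilt [ 0.  0. -1.] gap 0.087 F [-0.43 -0.17  0.33] q [-1.3   0.32 -0.07  1.45  0.02  1.37 -0.06]
   d mm [-262.3  457.   -46.8] turn units -3.98
t 2.2 pos [0.1639 0.629  0.1932] head 75.4 tilt [ 0.  0. -1.] gap 0.087 F [-0.43 -0.17  0.33] q [-1.3   0.32 -0.07  1.45  0.02  1.37 -0.06]
   d mm [-785.7  609.8   -6.8] turn units -3.98
```

Call:
arm_command(deltas=[-18,32,-4,0,-18,32,-4,0,-18,32,-4,0,-18,32,-4,0,-18,32,-4,0,-18,32,-4,0,-18,32,-4,0,-18,32,-4,0,-18,32,-4,0,-18,32,-4,0], hand=0.57, grip_force=25)

```text
time: 3.03
ee_pos: [0.4293, 0.3728, 0.2337]
orientation: [-2.485, -1.921, -0.001]
contact_force: [1.1, 1.2, 0.3]
finger_gap: 0.05
```

Call:
arm_command(deltas=[-27,27,0,0,-27,27,0,0,-27,27,0,0,-27,27,0,0,-36,9,0,0,-36,9,0,0,-36,9,0,0,-36,9,0,0,-36,9,0,0,-36,0,0,0])

```text
time: 3.87
ee_pos: [0.4951, 0.0197, 0.2333]
orientation: [2.486, 1.919, 0.001]
contact_force: [0.5, 0.4, 0.4]
finger_gap: 0.0497
```

```bash
python3 -c "
from h import *
go(.556,-.285,.1,99.3)"
```

```text
t 3.8667 pos [0.4951 0.0197 0.2333] head 75.34 tilt [ 0.001 -0.    -1.   ] gap 0.0497 F [0.47 0.39 0.43] q [-0.55 -0.04  0.44  1.78  0.02  1.4   1.21]
   d mm [-279.3  135.9  133.5] turn units -3.99
```

Call:
arm_command(deltas=[-31,15,0,0,-31,15,0,0,-31,15,0,0,-31,15,0,0,-31,15,0,0,-31,15,0,0,-31,15,0,0,-31,15,0,0,-20,10,0,0,0,0,0,0])

```text
time: 4.7
ee_pos: [0.5515, -0.2765, 0.233]
orientation: [2.491, 1.91, -0.005]
contact_force: [-1.1, -0.5, 0.0]
finger_gap: 0.0498
```

Call:
arm_command(deltas=[0,0,20,-0.8,0,0,20,-0.8,0,0,20,-0.8,0,0,20,-0.8,0,0,20,-0.8,0,0,20,0,0,0,10,0,0,0,0,0,0,0,0,0,0,0,0,0])

```text
time: 5.53
ee_pos: [0.5538, -0.2702, 0.1046]
orientation: [2.03, 2.395, 0.001]
contact_force: [0.2, -0.4, 0.7]
finger_gap: 0.0496
```

```bash
python3 -c "
from h import *
go(.556,-.285,.05,99.3)
T=snap('scene'); c=world(T,[286,286],.02)
u=T['img'][180:380,190:400]
cv2.imwrite('pics/a1.png',cv2.resize(u,None,fx=2.8,fy=2.8,interpolation=2)[:,:,::-1])"
```

```text
t 5.5333 pos [ 0.5538 -0.2702  0.1046] head 99.41 tilt [ 0.002 -0.001 -1.   ] gap 0.0496 F [ 0.23 -0.43  0.71] q [-0.11  0.35  0.63  1.67 -0.22  1.19  2.32]
   d mm [-15.   -0.3  54.6] turn units 0.02
```

View pics/a1.png

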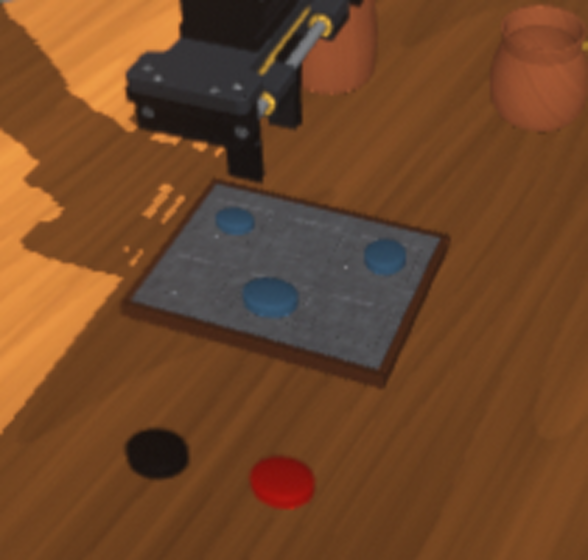

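The gripper (jaws along y) stands above the tray with its near finger at crop pixel (245,160), and the largest turquoise stone at (270,297) is still in its pocket. I'll shift over it and go down.

Call:
arm_command(deltas=[-8,0,10,0,-7,0,10,0,0,0,15,0,0,0,15,0,0,0,15,0,0,0,10,0,0,0,0,0,0,0,0,0,0,0,0,0])

```text
time: 6.33
ee_pos: [0.5557, -0.2855, 0.0288]
orientation: [2.032, 2.395, 0.0]
contact_force: [-0.5, -1.4, -0.0]
finger_gap: 0.0494
```

```bash
python3 -c "
from h import *
go(.556,-.285,.0135,99.3)
T=snap('scene')
u=T['img'][230:330,230:350]
cv2.imwrite('pics/a2.png',cv2.resize(u,None,fx=5,fy=5,interpolation=2)[:,:,::-1])"
```

```text
t 6.3333 pos [ 0.5557 -0.2855  0.0288] head 99.38 tilt [ 0.001 -0.001 -1.   ] gap 0.0494 F [-0.49 -1.35 -0.03] q [-0.05  0.45  0.61  1.72 -0.29  1.07  2.38]
   d mm [ 0.5  0.4 15.3] turn units 0.01
```

View pics/a2.png

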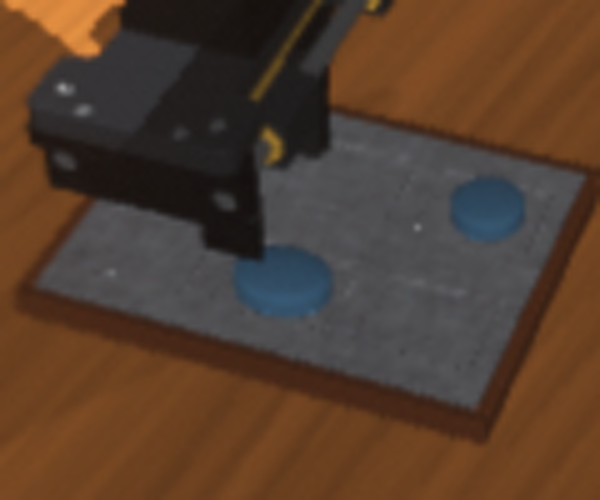

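The near finger at crop (235,250) looks up-left of the stone at (283,280), not in front of it. I'll project the expected points before going lower.

```bash
python3 -c "
from h import *
T=snap('scene');s=robot.observe();e=s['ee_pos'];print(e)
a=np.radians(99.4);x=np.array([np.cos(a),np.sin(a),0]);y=np.array([np.sin(a),-np.cos(a),0])
f=lambda X:((proj(T,X)-[230,230])*5).round(0).tolist()
print('tcp',f(e),'near finger edges',f([e-x*.025+y*.0095,e-x*.025-y*.0095]),'far',f([e+x*.025+y*.0095,e+x*.025-y*.0095]))
print('stone top/back',f([[.556,-.285,.021],[.556,-.285,.009]]), 'tray corners',f([np.array([.5522,-.2517,.012])+np.array([np.cos(t)*i-np.sin(t)*j,np.sin(t)*i+np.cos(t)*j,0]) for t in [np.radians(8.9)] for i in(-.098,.098) for j in(-.072,.072)]))
print(f(world(T,[230+283/5,230+280/5],.0165)), world(T,[[230+283/5,230+280/5]],.0165))
"
```

```text
[ 0.55601118 -0.28538809  0.0292003 ]
tcp [[272.0, 250.0]] near finger edges [[267.0, 302.0], [221.0, 289.0]] far [[320.0, 213.0], [276.0, 202.0]]
stone top/back [[273.0, 265.0], [275.0, 287.0]] tray corners [[7.0, 289.0], [176.0, 64.0], [479.0, 422.0], [599.0, 167.0]]
[[283.0, 280.0]] [[ 0.56093179 -0.28622389  0.0165    ]]
```

```bash
python3 -c "
from h import *
T=snap('scene');s=robot.observe();e=s['ee_pos']
a=np.radians(99.4);x=np.array([np.cos(a),np.sin(a),0]);y=np.array([np.sin(a),-np.cos(a),0])
u=T['img'][230:300,225:310]
u=np.clip((u/255.)**.5*255,0,255).astype(np.uint8)
u=cv2.resize(u,None,fx=8,fy=8,interpolation=cv2.INTER_CUBIC)
def dot(X,c):
    q=((proj(T,X)[0]-[225,230])*8).astype(int);cv2.circle(u,tuple(int(i) for i in q),3,c,-1)
for k in(0,.01,.02,.03,.05,.07):
  for sg in(-1,1):
    dot(e+sg*x*.0247+[0,0,k],(255,0,0) if sg<0 else (0,255,0))
for i in(-1,1):
  for j in(-1,1): dot(e+x*i*.095+y*j*.0375+[0,0,.07],(255,255,0)); dot(e+y*i*.095+x*j*.0375+[0,0,.07],(255,0,255))
cv2.imwrite('pics/a3.png',u[:,:,::-1])"
```

```text
(no output)
```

View pics/a3.png

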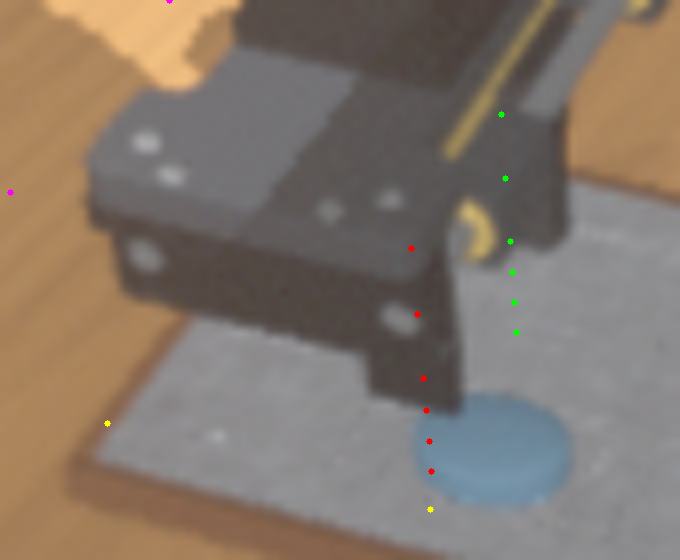

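```bash
python3 -c "
from h import *
T=snap('top');s=robot.observe();e=s['ee_pos']
a=np.radians(99.4);x=np.array([np.cos(a),np.sin(a),0]);y=np.array([np.sin(a),-np.cos(a),0])
u=T['img'][120:230,330:450]
u=np.clip((u/255.)**.5*255,0,255).astype(np.uint8)
u=cv2.resize(u,None,fx=5,fy=5,interpolation=cv2.INTER_CUBIC)
def dot(X,c):
    q=((proj(T,X)[0]-[330,120])*5).astype(int);cv2.circle(u,tuple(int(i) for i in q),3,c,-1)
for k in(0,.02,.07):
  for sg in(-1,1):
    dot(e+sg*x*.0247+[0,0,k],(255,0,0) if sg<0 else (0,255,0))
for i in(-1,1):
  for j in(-1,1): dot(e+x*i*.095+y*j*.0375+[0,0,.07],(255,255,0)); dot(e+y*i*.095+x*j*.0375+[0,0,.07],(255,0,255))
cv2.imwrite('pics/a4.png',u[:,:,::-1])"
```

```text
(no output)
```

View pics/a4.png

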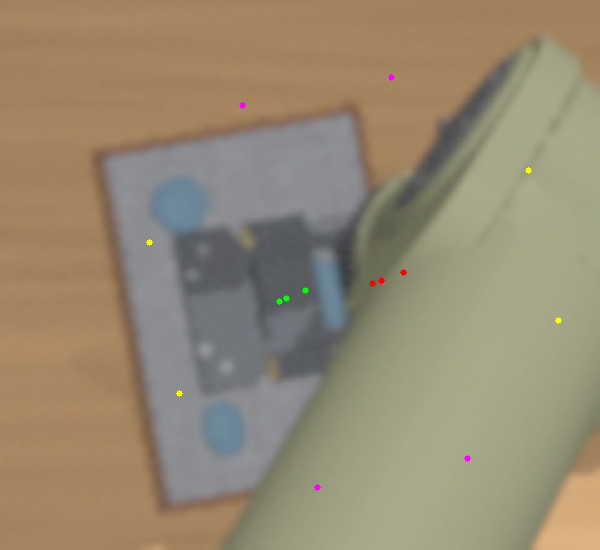

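In the top view the jaws straddle the stone, whose visible strip is at (330,290), and the y position agrees with the projection. So the offset in the scene view is vertical: the fingers of the open gripper end about 20 mm above the reported TCP. I'll go down to TCP 13.5 mm, which is safe either way, then measure again.

Call:
arm_command(deltas=[0,0,4,0,0,0,4,0,0,0,4,0,0,0,3,0,0,0,0,0,0,0,0,0])

```text
time: 7.03
ee_pos: [0.555, -0.2847, 0.0127]
orientation: [-2.031, -2.395, 0.0]
contact_force: [0.1, 0.2, 0.1]
finger_gap: 0.0495
```

```bash
python3 -c "
from h import *
go(.556,-.285,.0135,99.3)
T=snap('scene');s=robot.observe();e=s['ee_pos']
a=np.radians(99.4);x=np.array([np.cos(a),np.sin(a),0]);y=np.array([np.sin(a),-np.cos(a),0])
u=T['img'][230:310,230:330]
u=np.clip((u/255.)**.5*255,0,255).astype(np.uint8)
u=cv2.resize(u,None,fx=7,fy=7,interpolation=cv2.INTER_CUBIC)
def dot(X,c):
    q=((proj(T,X)[0]-[230,230])*7).astype(int);cv2.circle(u,tuple(int(i) for i in q),2,c,-1)
for k in(0,.01,.02):
  for sg in(-1,1):
    for j in(-1,1): dot(e+sg*x*.0247+y*j*.0095+[0,0,k],(255,0,0) if sg<0 else (0,255,0))
cv2.imwrite('pics/a5.png',u[:,:,::-1])"
```

```text
t 7.0333 pos [ 0.555  -0.2847  0.0127] head 99.4 tilt [-0.001  0.    -1.   ] gap 0.0495 F [0.12 0.24 0.1 ] q [-0.05  0.46  0.6   1.73 -0.3   1.04  2.39]
   d mm [-0.5  1.  -0.8] turn units 0.02
```

View pics/a5.png

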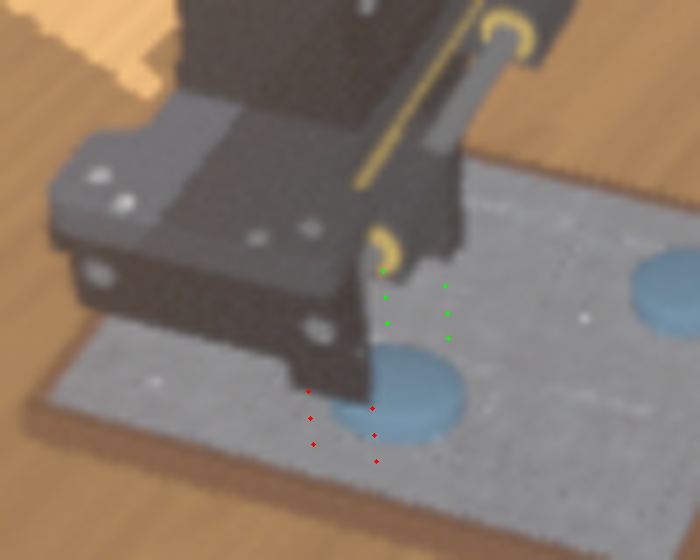

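Call:
arm_command(deltas=[0,2,0,0,0,0,0,0,0,0,0,0,0,0,0,0,0,0,0,0], hand=0.4)

```text
time: 7.5
ee_pos: [0.5573, -0.2845, 0.0132]
orientation: [2.032, 2.396, 0.0]
contact_force: [0.7, 0.5, -0.2]
finger_gap: 0.0354
```

```bash
cat > look.py <<'E'
from h import *
import sys
T=snap('scene');s=robot.observe();e=s['ee_pos'];g=s['finger_gap']/2
from scipy.spatial.transform import Rotation as Ro
R=Ro.from_rotvec(s['orientation']).as_matrix();x=R[:,0];y=R[:,1]
c=proj(T,e)[0].astype(int);o=c-[45,45]
u=T['img'][o[1]:o[1]+80,o[0]:o[0]+95]
u=np.clip((u/255.)**.5*255,0,255).astype(np.uint8)
u=cv2.resize(u,None,fx=7,fy=7,interpolation=cv2.INTER_CUBIC)
def dot(X,c):
    q=((proj(T,X)[0]-o)*7).astype(int);cv2.circle(u,tuple(int(i) for i in q),2,c,-1)
for k in(0,.01,.02):
  for sg in(-1,1):
    for j in(-1,1): dot(e+sg*x*g+y*j*.0095+[0,0,k],(255,0,0) if sg<0 else (0,255,0))
cv2.imwrite('pics/'+sys.argv[1],u[:,:,::-1])
go(.556,-.285,.0135,99.3)
E
python3 look.py a6.png
```

```text
t 7.55 pos [ 0.5573 -0.2845  0.0132] head 99.4 tilt [ 0.  0. -1.] gap 0.0351 F [ 0.28 -0.35  0.22] q [-0.05  0.47  0.6   1.73 -0.3   1.04  2.39]
   d mm [-0.3 -1.3 -0.3] turn units 0.02
```

View pics/a6.png

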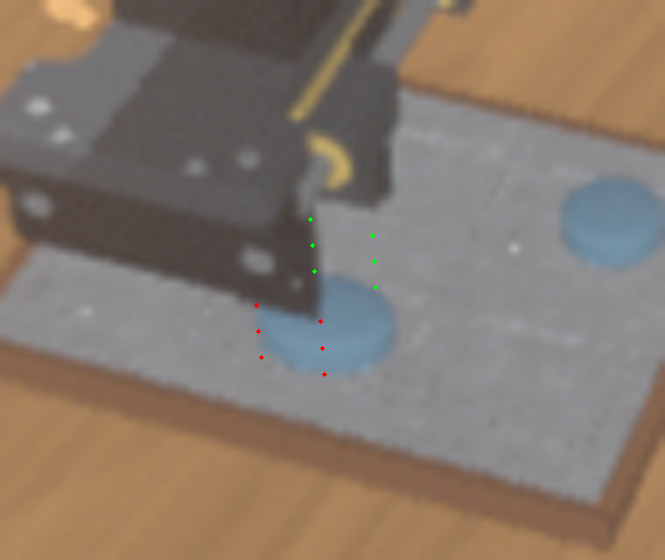

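The stone is visible inside the spot where the pads would be (pixels 258–322, 315–370), so the fingers do end about 21 mm above the reported TCP, and closing hasn't changed that. I'll reopen slightly and go down in small steps, watching the force.

Call:
arm_command(deltas=[0,0,0,0,0,0,0,0,0,0,2,0,0,0,2,0,0,0,2,0,0,0,2,0,0,0,0,0], hand=0.55)

```text
time: 8.13
ee_pos: [0.5569, -0.2843, 0.0045]
orientation: [-2.031, -2.395, 0.0]
contact_force: [-0.1, 0.2, -0.6]
finger_gap: 0.0476
```

```bash
python3 look.py a7.png
```

```text
t 8.1833 pos [ 0.557  -0.2844  0.0047] head 99.4 tilt [-0.001  0.    -1.   ] gap 0.0479 F [ 0.07 -0.09  0.32] q [-0.04  0.48  0.6   1.73 -0.31  1.03  2.39]
   d mm [-0.5 -1.1 -8.8] turn units 0.02
```

View pics/a7.png

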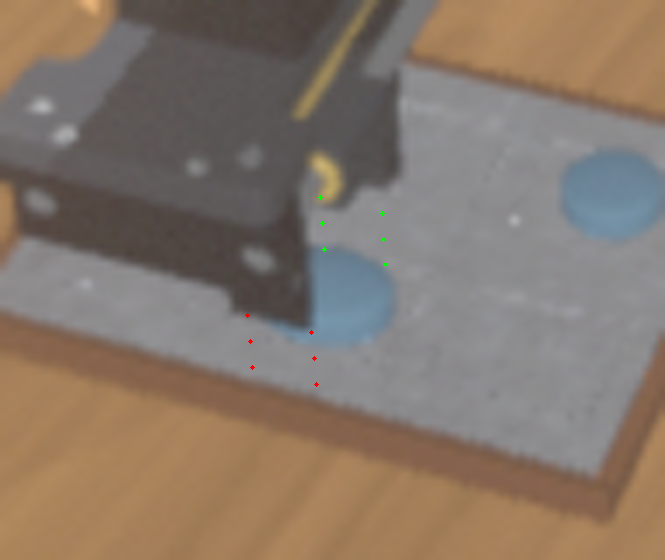

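TCP reads 4.7 mm, already below the tray face, and there's no contact. The fingers end at about 26 mm and frame the stone. I'll move 3 mm along the pads and keep going down.

Call:
arm_command(deltas=[-1,3,2,0,0,0,2,0,0,0,2,0,0,0,2,0,0,0,1,0,0,0,0,0,0,0,0,0])

```text
time: 8.77
ee_pos: [0.5603, -0.285, -0.004]
orientation: [-2.032, -2.396, 0.0]
contact_force: [-0.9, 0.5, -0.1]
finger_gap: 0.0481
```

```bash
cat > tip.py <<'E'
from h import *
# lowest dark finger pixel column profile near the near finger
from scipy.spatial.transform import Rotation as Ro
s=robot.observe();T=snap('scene');e=s['ee_pos'];R=Ro.from_rotvec(s['orientation']).as_matrix();g=s['finger_gap']/2
G=T['img'].max(2).astype(float)
for j in(-.006,0,.004):
    b=e-R[:,0]*(g+.004)+R[:,1]*j
    k=np.arange(-.005,.05,.0005);q=proj(T,b+np.c_[0*k,0*k,k]).astype(np.float32)
    v=cv2.remap(G.astype(np.float32),q[:,0].reshape(1,-1),q[:,1].reshape(1,-1),1)[0]
    i=np.where(v<55)[0]; print(j,'first dark height above TCP mm',k[i[0]]*1000 if len(i) else None, v[::8].astype(int))
go(.56,-.2855,.0,99.3)
E
python3 tip.py
```

```text
-0.006 first dark height above TCP mm 24.999999999999975 [75 70 70 60 64 79 78 72 38 23 23 24 38 53]
0 first dark height above TCP mm 25.499999999999975 [75 69 68 60 68 78 80 72 36 24 24 24 31 51]
0.004 first dark height above TCP mm 25.499999999999975 [77 69 69 60 65 77 81 76 34 23 24 23 23 24]
t 8.8167 pos [ 0.5604 -0.285  -0.0038] head 99.4 tilt [ 0.  0. -1.] gap 0.0477 F [ 0.16 -0.72  0.54] q [-0.04  0.49  0.59  1.73 -0.31  1.02  2.4 ]
   d mm [-0.4 -0.4 -3.8] turn units 0.02
```

Call:
arm_command(deltas=[0,0,1.5,0,0,0,1.5,0,0,0,1,0,0,0,0,0,0,0,0,0])

```text
time: 9.23
ee_pos: [0.5603, -0.2849, -0.008]
orientation: [-2.032, -2.396, 0.0]
contact_force: [0.4, -0.0, -0.4]
finger_gap: 0.048
```

Call:
arm_command(deltas=[0,0,1,0,0,0,0,0,0,0,0,0])

```text
time: 9.48
ee_pos: [0.5604, -0.285, -0.0089]
orientation: [-2.032, -2.396, -0.0]
contact_force: [0.5, -0.2, -0.6]
finger_gap: 0.0483
```

```bash
python3 tip.py
```

```text
-0.006 first dark height above TCP mm 25.499999999999975 [99 79 69 69 63 61 75 74 37 23 23 25 38 45]
0 first dark height above TCP mm 25.499999999999975 [102  82  70  69  60  65  76  74  34  23  22  24  35  52]
0.004 first dark height above TCP mm 25.499999999999975 [102  81  71  69  64  62  74  77  40  23  23  23  23  25]
t 9.5333 pos [ 0.5604 -0.285  -0.0088] head 99.41 tilt [ 0.  0. -1.] gap 0.0477 F [ 0.18 -0.84  0.16] q [-0.04  0.5   0.59  1.73 -0.32  1.01  2.4 ]
   d mm [-0.5 -0.5 -8.8] turn units 0.02
```

Call:
arm_command(deltas=[0,0,1,0,0,0,0,0,0,0,0,0])

```text
time: 9.78
ee_pos: [0.5604, -0.2849, -0.0099]
orientation: [-2.032, -2.396, -0.0]
contact_force: [-0.3, 0.1, 0.5]
finger_gap: 0.0477
```

Call:
arm_command(deltas=[0,0,1,0,0,0,0,0,0,0,0,0])

```text
time: 10.03
ee_pos: [0.5603, -0.285, -0.0109]
orientation: [-2.032, -2.396, -0.0]
contact_force: [-0.5, -0.2, 0.3]
finger_gap: 0.0477
```

Call:
arm_command(deltas=[0,0,0,0,0,0,0,0,0,0,0,0,0,0,0,0,0,0,0,0,0,0,0,0,0,0,0,0,0,0,0,0], hand=0, grip_force=25)

```text
time: 10.7
ee_pos: [0.5622, -0.2853, -0.0081]
orientation: [2.03, 2.394, 0.004]
contact_force: [-1.0, 2.3, 12.7]
finger_gap: 0.0045
```

```bash
python3 tip.py
```

```text
-0.006 first dark height above TCP mm 6.999999999999989 [78 80 78 54 27 25 24 22 23 21 21 23 25 27]
0 first dark height above TCP mm 24.999999999999975 [ 76  78  80  83 105  99  85  76  31  23  22  22  28  41]
0.004 first dark height above TCP mm 25.99999999999997 [ 80  78  79  84  90 104 108 106  40  23  23  22  23  24]
t 10.75 pos [ 0.5624 -0.2854 -0.0081] head 99.41 tilt [ 0.004 -0.    -1.   ] gap 0.0028 F [-0.83  2.37 11.7 ] q [-0.04  0.5   0.59  1.73 -0.32  1.01  2.4 ]
   d mm [ 0.2 -2.3 -8.1] turn units 0.02
```

The fingers closed over the top of the dome (gap 3 mm, 12 N upward), so the tips were still too high. I'll lift straight up, open, and check the stone.

Call:
arm_command(deltas=[0,0,-4,0,0,0,-6,0,0,0,-10,0,0,0,-15,0,0,0,-15,0,0,0,0,0,0,0,0,0])

```text
time: 11.33
ee_pos: [0.561, -0.2853, 0.0401]
orientation: [2.031, 2.395, 0.001]
contact_force: [-0.7, 0.3, 0.5]
finger_gap: 0.0003
```

Call:
arm_command(deltas=[0,0,0,0,0,0,0,0,0,0,0,0,0,0,0,0,0,0,0,0], hand=0.55)

```text
time: 11.75
ee_pos: [0.5601, -0.2849, 0.0386]
orientation: [-2.031, -2.395, 0.001]
contact_force: [0.3, -0.1, -1.0]
finger_gap: 0.026
```

```bash
python3 - <<'E'
from h import *
np.set_printoptions(precision=4,suppress=True)
for n in('top','scene'):
    p=snap(n);c=np.array([.5522,-.2517])
    w=warp(p,c,.0165,.12,.0006); hsv=cv2.cvtColor(w,cv2.COLOR_RGB2HSV)
    m=(hsv[...,0]>92)&(hsv[...,0]<118)&(hsv[...,1]>110)
    n_,lab,st,_=cv2.connectedComponentsWithStats(m.astype(np.uint8))
    for i in range(1,n_):
        if st[i,4]>400: print(n,'stone',*meas(lab==i,c,.12,.0006))
go(.56,-.285,0,99.3)
u=np.clip((p['img'][230:310,230:330]/255.)**.5*255,0,255).astype(np.uint8)
cv2.imwrite('pics/a8.png',cv2.resize(u,None,fx=7,fy=7,interpolation=2)[:,:,::-1])
E
python3 tip.py
```

```text
top stone [ 0.6067 -0.2105] 110.71005998809073 [0.0256 0.0224]
top stone [ 0.488  -0.2308] 9.784352084057105 [0.0241 0.0172]
scene stone [ 0.6102 -0.2131] 120.51105083758742 [0.0329 0.0275]
scene stone [ 0.5599 -0.2873] 171.46667503800575 [0.0391 0.0319]
t 11.85 pos [ 0.5602 -0.2849  0.0388] head 99.4 tilt [-0.  0. -1.] gap 0.0341 F [0.44 0.24 0.77] q [-0.06  0.44  0.61  1.7  -0.28  1.09  2.37]
   d mm [-0.  -0.2 38.9] turn units 0.02
-0.006 first dark height above TCP mm 25.99999999999997 [97 91 87 79 81 83 80 75 42 24 23 26 59 59]
0 first dark height above TCP mm 25.99999999999997 [98 93 90 85 80 82 90 78 38 24 23 23 24 26]
0.004 first dark height above TCP mm 25.499999999999975 [100  95  90  88  82  79  93  79  41  23  24  31  23  22]
t 11.9 pos [ 0.5603 -0.285   0.0389] head 99.4 tilt [-0.  0. -1.] gap 0.0381 F [-0.6   0.76 -0.97] q [-0.06  0.44  0.61  1.7  -0.28  1.09  2.37]
   d mm [-0.4 -0.3 38.9] turn units 0.02
```

The stone hasn't moved, and the tips sit about 26–29 mm above the reported TCP. I'll go down again and feel for the tray face this time.

Call:
arm_command(deltas=[0,0,12,0,0,0,12,0,0,0,12,0,0,0,8,0,0,0,4,0,0,0,3,0,0,0,1,0,0,0,0,0,0,0,0,0])

```text
time: 12.65
ee_pos: [0.5608, -0.2852, -0.0124]
orientation: [2.031, 2.395, 0.001]
contact_force: [-1.4, -0.1, 0.1]
finger_gap: 0.0479
```

Call:
arm_command(deltas=[0,0,1,0,0,0,1,0,0,0,0,0,0,0,0,0])

```text
time: 12.98
ee_pos: [0.5604, -0.285, -0.0148]
orientation: [2.032, 2.396, 0.0]
contact_force: [-0.2, 0.1, -0.1]
finger_gap: 0.0481
```

Call:
arm_command(deltas=[0,0,1,0,0,0,0,0,0,0,0,0])

```text
time: 13.23
ee_pos: [0.5603, -0.285, -0.0159]
orientation: [-2.032, -2.396, -0.0]
contact_force: [-0.4, -0.8, -0.6]
finger_gap: 0.0481
```

Call:
arm_command(deltas=[0,0,1,0,0,0,0,0,0,0,0,0])

```text
time: 13.48
ee_pos: [0.5604, -0.285, -0.0168]
orientation: [2.032, 2.396, 0.0]
contact_force: [0.5, 0.2, -0.3]
finger_gap: 0.0479
```

Call:
arm_command(deltas=[0,0,1,0,0,0,0,0,0,0,0,0])

```text
time: 13.73
ee_pos: [0.5605, -0.285, -0.0169]
orientation: [-2.032, -2.396, -0.001]
contact_force: [-2.0, 0.5, 6.2]
finger_gap: 0.0478
```

```bash
python3 look.py a8.png; python3 tip.py
```

```text
t 13.7833 pos [ 0.5605 -0.285  -0.0169] head 99.39 tilt [ 0.  0. -1.] gap 0.0481 F [-2.05  1.3   6.43] q [-0.03  0.51  0.58  1.74 -0.33  0.99  2.41]
   d mm [  0.8  -4.4 -30.4] turn units 0.02
-0.006 first dark height above TCP mm 22.999999999999975 [105 104  98  78  69  70  63  53  32  24  23  25  44  41]
0 first dark height above TCP mm 23.499999999999975 [106 106 101  82  70  69  61  55  31  23  23  24  50  50]
0.004 first dark height above TCP mm 23.499999999999975 [100 104 102  82  70  69  64  56  31  23  22  23  22  23]
t 13.8333 pos [ 0.5605 -0.285  -0.0169] head 99.4 tilt [ 0.  0. -1.] gap 0.0481 F [-1.31  1.15  6.02] q [-0.03  0.51  0.58  1.74 -0.33  0.99  2.41]
   d mm [ -0.4  -0.5 -16.9] turn units 0.02
```

View pics/a8.png

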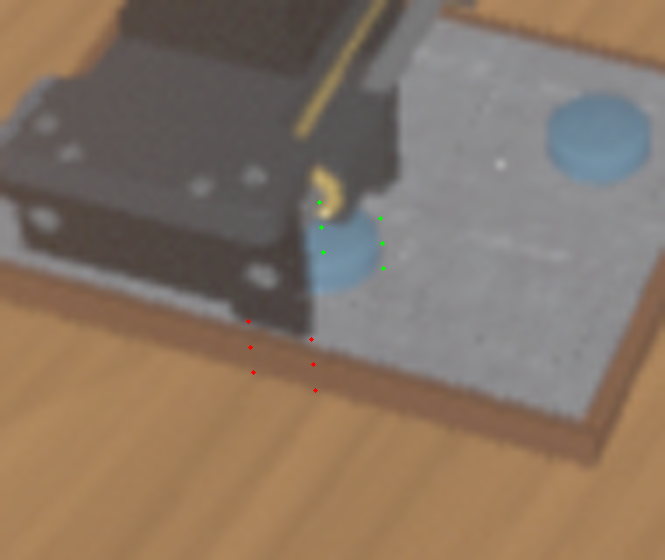

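The tips touched the cloth (6 N) at TCP z = -16.9 mm, so they end 29 mm above the reported TCP. The near finger now stands in front of the stone, with its tip at about (290,330). I'll back off about 1 mm clear of the cloth and close.

Call:
arm_command(deltas=[0,0,-2.2,0,0,0,0,0,0,0,0,0])

```text
time: 14.08
ee_pos: [0.5605, -0.285, -0.0157]
orientation: [2.032, 2.396, 0.0]
contact_force: [0.5, 0.2, -0.7]
finger_gap: 0.0478
```

Call:
arm_command(deltas=[0,0,0,0,0,0,0,0,0,0,0,0,0,0,0,0,0,0,0,0,0,0,0,0,0,0,0,0,0,0,0,0], hand=0, grip_force=25)

```text
time: 14.75
ee_pos: [0.5604, -0.285, -0.0157]
orientation: [2.032, 2.396, 0.0]
contact_force: [-0.1, 0.0, -0.4]
finger_gap: 0.0284
```

Call:
arm_command(deltas=[0,0,-2,0,0,0,-3,0,0,0,-5,0,0,0,-6,0,0,0,-8,0,0,0,-8,0,0,0,-8,0,0,0,-8,0,0,0,-8,0,0,0,0,0])

```text
time: 15.58
ee_pos: [0.5617, -0.2857, 0.0427]
orientation: [2.03, 2.394, 0.002]
contact_force: [1.1, 0.3, -0.5]
finger_gap: 0.0282
```

```bash
cat > st.py <<'E'
from h import *
import sys
np.set_printoptions(precision=4,suppress=True)
from scipy.spatial.transform import Rotation as Ro
s=robot.observe();R=Ro.from_rotvec(s['orientation']).as_matrix();e=s['ee_pos']
zb=e[2]+.0285-.0045   # expected stone back
for n in('scene','top'):
    p=snap(n)
    w=warp(p,e[:2],zb+.0075,.045,.0003); hsv=cv2.cvtColor(w,cv2.COLOR_RGB2HSV)
    m=(hsv[...,0]>92)&(hsv[...,0]<118)&(hsv[...,1]>110)
    print(n,'px',int(m.sum()))
    if m.sum()>400:
        print(*meas(m,e[:2],.045,.0003))
        ys,xs=np.where(m);print('x range',e[0]+.045-ys.max()*.0003,e[0]+.045-ys.min()*.0003,'y',e[1]+.045-xs.max()*.0003,e[1]+.045-xs.min()*.0003)
go(.50,0,.16,120)
E
python3 st.py
```

```text
scene px 4128
[ 0.57   -0.2828] 127.06660084215089 [0.0347 0.014 ]
x range 0.5556994788832299 0.58119947888323 y -0.299803597377267 -0.269803597377267
top px 0
t 15.6833 pos [ 0.5607 -0.285   0.0408] head 99.41 tilt [ 0.001 -0.    -1.   ] gap 0.0284 F [-0.89  0.99  0.03] q [-0.06  0.44  0.61  1.7  -0.28  1.09  2.37]
   d mm [ 291.1  -13.2 -119.2] turn units -3.43
```

```bash
cat > fit.py <<'E'
from h import *
import sys
from scipy.optimize import minimize
from scipy.spatial.transform import Rotation as Ro
s=robot.observe();R=Ro.from_rotvec(s['orientation']).as_matrix();e=s['ee_pos']
# stone nominal frame: x = tool y, y = tool x, z = up ; origin back centre
B=np.c_[R[:,1],R[:,0],-R[:,2]]; B[:,2]=np.cross(B[:,0],B[:,1]); base=e+B[:,2]*.0245
th=np.linspace(0,2*np.pi,72,endpoint=False)
P=np.vstack([np.c_[.02*k*np.cos(th),.015*k*np.sin(th),0*th+z] for k,z in((1,0),(1,.0085),(.8,.0105),(.5,.0115),(.2,.012))])
T=snap('scene');F=8
c=proj(T,base)[0].astype(int);o=c-[24,24]
im=cv2.resize(T['img'][o[1]:o[1]+48,o[0]:o[0]+48],None,fx=F,fy=F,interpolation=cv2.INTER_CUBIC)
h=cv2.cvtColor(im,cv2.COLOR_RGB2HSV);blue=(h[...,0]>90)&(h[...,0]<120)&(h[...,1]>90)
n_,lab,st,cc=cv2.connectedComponentsWithStats(blue.astype(np.uint8))
if n_>2:
    i=1+np.argmin(np.hypot(*(cc[1:]-24*F).T)-np.sqrt(st[1:,4])); blue=lab==i
dark=(im.max(2)<50)&~blue
def outline(v):
    d=np.array([v[0],v[3],v[1]])/1000; Q=P@Ro.from_euler('zyx',[v[2],v[4],v[5]],degrees=True).as_matrix().T+d
    return cv2.convexHull((((proj(T,base+Q@B.T)-o+.5)*F)*16).astype(np.int32))
def cost(v,full=(0,0,0,0,0,0)):
    m=np.zeros(blue.shape,np.uint8);cv2.fillPoly(m,[outline(v)],1,shift=4);m=m>0
    return ((blue&~m).sum()+(m&~blue&~dark).sum()+.03*(m&dark).sum())/F/F+ .01*v[0]**2+.05*v[1]**2+.01*v[2]**2+.3*v[3]**2+.02*v[4]**2+.05*v[5]**2
best=min((minimize(cost,[a,0,0,0,b,0],method='Nelder-Mead',options=dict(initial_simplex=np.array([a,0,0,0,b,0])+np.vstack([np.zeros(6),np.diag([3,2,5,1,5,3])]),maxiter=600)) for a in(-5,0,5) for b in(-6,6)),key=lambda r:r.fun)
print('blue px',blue.sum()/F/F,'cost',best.fun,'along pads mm, up mm, yaw deg, across mm, pitch deg(about pads axis), roll',best.x.round(2))
b=base+B@np.array([best.x[0],best.x[3],best.x[1]])/1000
print('stone back centre world',b.round(4),'long axis deg',np.degrees(np.arctan2(B[1,0],B[0,0]))+best.x[2])
vis=im.copy();cv2.polylines(vis,[outline(best.x)//16],True,(255,255,0),1)
cv2.imwrite('pics/'+sys.argv[1],vis[:,:,::-1])
E
python3 fit.py f1.png
```

```text
blue px 86.953125 cost 17.277342397177208 along pads mm, up mm, yaw deg, across mm, pitch deg(about pads axis), roll [-3.31  1.16  1.71 -0.3  -0.4  -2.01]
stone back centre world [ 0.5574 -0.2859  0.0665] long axis deg 11.12016309545917
```

Call:
arm_command(deltas=[0,0,-12,0,0,0,-12,0,0,0,-12,0,0,0,-12,0,0,0,-12,0,0,0,-12,0,0,0,-12,0,0,0,-12,0,0,0,-8,0,0,0,0,0])

```text
time: 16.57
ee_pos: [0.5615, -0.2857, 0.1468]
orientation: [2.03, 2.393, 0.002]
contact_force: [-0.3, -1.1, -1.0]
finger_gap: 0.0285
```

```bash
python3 fit.py f2.png; python3 -c "
from h import *
go(.52,0,.145,119.7)"
```

```text
blue px 90.703125 cost 19.69086978353018 along pads mm, up mm, yaw deg, across mm, pitch deg(about pads axis), roll [ -2.45   1.67 -15.08   0.39  -6.47  -1.75]
stone back centre world [ 0.559  -0.2857  0.173 ] long axis deg -5.672712216601914
t 16.6167 pos [ 0.561  -0.2853  0.1455] head 99.41 tilt [ 0.002 -0.    -1.   ] gap 0.0285 F [-0.41 -0.05 -1.88] q [-0.09  0.34  0.65  1.59 -0.21  1.28  2.33]
   d mm [288.2   6.2   0.3] turn units -3.38
```

The stone came up with the gripper and sits about 3 mm back along the pads. Next I'll carry it over the middle with its underside at about 170 mm.

Call:
arm_command(deltas=[20,0,0,0,30,1,0,0,34,1,0,0,34,1,0,0,34,1,0,0,34,1,0,0,34,1,0,0,34,1,0,0,30,0,0,0,0,0,0,0])

```text
time: 17.45
ee_pos: [0.5193, 0.0045, 0.1433]
orientation: [-2.017, -2.403, -0.002]
contact_force: [0.1, 0.8, -0.5]
finger_gap: 0.0283
```

```bash
python3 -c "
from h import *
go(.4687,.2655,.145,119.7)"
```

```text
t 17.45 pos [0.5193 0.0045 0.1433] head 99.98 tilt [-0.003  0.004 -1.   ] gap 0.0283 F [ 0.11  0.78 -0.47] q [-0.51  0.07  0.47  1.85 -0.04  1.23  1.72]
   d mm [265.8  -4.6  -0.7] turn units -3.29
```

Call:
arm_command(deltas=[20,0,0,0,30,0,0,0,34,0,0,0,34,0,0,0,34,0,0,0,34,0,0,0,34,0,0,0,26,0,0,0,14,0,0,0,0,0,0,0])

```text
time: 18.28
ee_pos: [0.4768, 0.2562, 0.1434]
orientation: [-2.024, -2.401, 0.001]
contact_force: [0.3, 0.0, 0.0]
finger_gap: 0.0286
```

Call:
arm_command(deltas=[0,0,0,-0.4,0,0,0,-0.6,0,0,0,-0.6,0,0,0,-0.6,0,0,0,-0.6,0,0,0,-0.4,0,0,0,-0.2,0,0,0,0,0,0,0,0])

```text
time: 19.03
ee_pos: [0.4788, 0.2515, 0.1442]
orientation: [1.579, 2.716, -0.001]
contact_force: [-0.2, 0.3, -0.6]
finger_gap: 0.0282
```

```bash
python3 fit.py f3.png; python3 -c "
from h import *
go(.4687,.2655,.13,119.7)
T=snap('top');print([(d['pixel'],d['conf']) for d in robot.tip_of(T,'large_oval_stone')],[(d['pixel'],d['conf'],int(d['mask'].sum())) for d in robot.silhouettes(T,'large_oval_stone')])"
```

```text
blue px 11.171875 cost 24.350385099503217 along pads mm, up mm, yaw deg, across mm, pitch deg(about pads axis), roll [-0.41  1.97  4.34  0.37  2.38 -6.07]
stone back centre world [0.4782 0.2516 0.1707] long axis deg 33.99074153889558
t 19.0833 pos [0.4787 0.2518 0.1442] head 119.68 tilt [-0. -0. -1.] gap 0.0284 F [ 0.66 -0.53 -0.13] q [-0.76  0.12  0.24  1.8  -0.03  1.23  1.58]
   d mm [16.8 -1.9 14.2] turn units -0.0
[([431.5, 145.8], 0.63), ([441.7, 178.2], 0.45)] [([443.2, 172.5], 0.65, 132), ([433.6, 143.0], 0.48, 157)]
```

Call:
arm_command(deltas=[8,0,0,0,9,0,0,0,0,2,8,0,0,0,10,0,0,0,8,0,0,0,8,0,0,0,0,0,0,0,0,0])

```text
time: 19.9
ee_pos: [0.4713, 0.2679, 0.1094]
orientation: [-1.576, -2.717, 0.003]
contact_force: [0.1, 0.1, -0.3]
finger_gap: 0.0287
```

```bash
python3 -c "
from h import *
go(.4722,.2683,.0933,119.7)
e=robot.observe()['ee_pos'];T=snap('scene');q=proj(T,e+[0,0,.032])[0].round().astype(int);print(q,T['img'].shape)
h=cv2.cvtColor(T['img'],cv2.COLOR_RGB2HSV)[q[1]-8:q[1]+20,q[0]-14:q[0]+18]
for r in h[::1]: print(' '.join('%3d/%3d/%3d'%tuple(v) if 85<v[0]<130 and v[1]>40 else '   .%3d    '%v[2] for v in r[::2]))
"
```

```text
t 19.9 pos [0.4713 0.2679 0.1094] head 119.77 tilt [-0.001 -0.001 -1.   ] gap 0.0287 F [ 0.13  0.12 -0.27] q [-0.77  0.15  0.22  1.83 -0.04  1.16  1.56]
   d mm [-0.1  1.  16.1] turn units 0.01
[367 117] (400, 640, 3)
   .211        .217        .222        .221        .209        . 63        . 30        . 29        . 30        . 31        . 94        .104        .104        .102        .103        .105    
   .213        .220        .221        .216        .202        . 61        . 29        . 31        . 29        . 32        . 96        .104        .103        .102        .105        .106    
   .215        .220        .217        .209        .195        . 55        . 29        . 30        . 28        . 33        . 96        .103        .104        .104        .107        .105    
   .218        .218        .211        .201        .192        . 48        . 31        . 29        . 28        . 35        . 98        .103        .105        .107        .106        .106    
   .217        .211        .203        .197        .187        . 47        . 30        . 30        . 29        . 3
[... 3789 characters left out ...]
.110        .109        . 89        .111        .109        .110        . 84        .112        . 90        . 96        . 96    
   . 95        .111        .110        .110        .110        .110        .111        .109        .112        .112        .113        .111        .116        .109        . 91        .101    
   .107        .113        .115        .115        .116        .114        .113        .111        .116        .117        .119        .117        .114        .104        . 86        .102    
   .107        .113        .118        .126        .128        .124        .120        .109        .122        .126        .125        .118        .105        . 95        . 83        .101
```

```bash
cat > prof.py <<'E'
from h import *
np.set_printoptions(linewidth=200)
from scipy.spatial.transform import Rotation as Ro
s=robot.observe();R=Ro.from_rotvec(s['orientation']).as_matrix();e=s['ee_pos']
T=snap('scene');base=e+[0,0,.0247]
th=np.linspace(0,2*np.pi,180)
def ell(c,a,b,z,ang): 
    ca,sa=np.cos(ang),np.sin(ang); return np.c_[c[0]+ca*a*np.cos(th)-sa*b*np.sin(th),c[1]+sa*a*np.cos(th)+ca*b*np.sin(th),0*th+z]
ang=np.arctan2(R[1,1],R[0,1])
for nm,X in(('stone@TCP low',ell(base,.02,.015,base[2],ang)),('stone@TCP 8.5',ell(base,.02,.015,base[2]+.0085,ang)),('rim out',ell([.4687,.2656],.0222,.0172,.1125,np.radians(29.7))),('rim in',ell([.4687,.2656],.0207,.0157,.1125,np.radians(29.7))),('floor',ell([.4687,.2656],.0207,.0157,.1085,np.radians(29.7)))):
    q=proj(T,X);print(nm,'cols',q[:,0].min().round(2),q[:,0].max().round(2),'rows',q[:,1].min().round(2),q[:,1].max().round(2))
r0,c0=int(proj(T,base)[0][1])-9,354
print('rows from',r0,'cols from',c0)
print('R channel');print(T['img'][r0:r0+30,c0:c0+28,0])
go(.4722,.2683,.0933,119.7)
E
python3 prof.py
```

```text
stone@TCP low cols 359.62 373.87 rows 116.7 121.03
stone@TCP 8.5 cols 359.74 374.04 rows 113.89 118.18
rim out cols 357.19 372.85 rows 123.77 128.86
rim in cols 357.72 372.32 rows 123.99 128.63
floor cols 357.67 372.24 rows 125.27 129.94
rows from 109 cols from 354
R channel
[[214 216 220 222 221 219 217 212 187  74  33  31  30  30  29  30  29  30  48  95 102 104 104 104 103 102 103 104]
 [216 219 220 221 219 215 212 203 158  62  32  29  31  31  30  29  29  31  49  96 103 104 104 103 101 103 104 106]
 [218 219 220 217 213 209 204 196 151  60  32  29  30  30  29  29  30  31  54  97 101 104 103 104 104 105 105 106]
 [218 217 215 210 206 202 199 194 148  57  32  29  29  28  29  29  30  33  59  96 102 103 104 105 106 107 106 105]
 [216 212 208 203 200 197 194 189 139  56  31  30  29  29  30  29  29  33  61  97 104 106 106 107 105 105 105 104]
 [209 204 200 196 196 193 174 159 102  51  33  30  29  29  30  31  29  33  61  98 104 106 106 105 105 105 104 104]
 [201 197 196 195 194 179 115  73  55  46  34  29  29  30  29  29  29  32  57  90 104 106 105 104 104 104 104 106]
 [195 193 195 195 1
[... 2111 characters left out ...]
1 111 112 112 112 112 111 111 114 115 116 108 101  91]
 [110 112 114 115 113 116 115 116 114 114 114 113 111 110 111 115 117 118 118 118 119 117 117 114 109 102  96  86]
 [110 113 116 119 120 125 126 127 125 123 122 119 108 107 112 121 123 125 126 125 122 118 113 105 100  96  89  83]
 [110 115 118 120 120 122 125 125 125 126 125 113  83  82  93 111 119 119 117 116 114 109 105  98  93  87  84  87]
 [112 117 119 119 118 117 119 121 121 123 118  83  58  57  61  83 107 107 105 104 101  99  95  91  87  86  90 101]]
t 20.0 pos [0.472  0.2684 0.1105] head 119.78 tilt [ 0.  0. -1.] gap 0.0284 F [ 0.21 -0.4   0.38] q [-0.77  0.15  0.22  1.83 -0.04  1.16  1.56]
   d mm [-0.2  0.1 17.2] turn units 0.01
```

```bash
cat > rel.py <<'E'
from h import *
from scipy.spatial.transform import Rotation as Ro
from scipy.optimize import least_squares
s=robot.observe();R=Ro.from_rotvec(s['orientation']).as_matrix();e=s['ee_pos']
T=snap('scene');I=T['img'][...,0].astype(float);th=np.linspace(0,2*np.pi,120)
ang=np.arctan2(R[1,1],R[0,1]);zb=e[2]+.0247
F=8;o=np.array([350,105])
def ell(c,a,b,z,t):
    return proj(T,np.c_[c[0]+np.cos(t)*a*np.cos(th)-np.sin(t)*b*np.sin(th),c[1]+np.sin(t)*a*np.cos(th)+np.cos(t)*b*np.sin(th),0*th+z])
def mask(q):
    m=np.zeros((40*F,40*F),np.uint8);cv2.fillPoly(m,[cv2.convexHull((((q-o+.5)*F)*16).astype(np.int32))],1,shift=4);return m
def cen(m):
    y,x=np.where(m);return np.array([x.mean(),y.mean()])/F+o-.5
d0=cen(mask(ell([.4687,.2656],.0207,.0157,.1125,.518))&mask(ell([.4687,.2656],.0207,.0157,.1085,.518)))
J=np.array([cen(mask(ell([.4687+a,.2656+b],.0207,.0157,.1125,.518))&mask(ell([.4687+a,.2656+b],.0207,.0157,.1085,.518)))-d0 for a,b in((.01,0),(0,.01))]).T/10
A=cv2.resize(I[o[1]:o[1]+40,o[0]:o[0]+40],None,fx=F,fy=F,interpolation=cv2.INTER_CUBIC)
ys,xs=np.mgrid[:40*F,:40*F];C=xs/F+o[0]-.5;Rr=ys/F+o[1]-.5
dm=(A<88)&(np.abs(C-366)<8)&(Rr>124)&(Rr<130);n,l,st,cc=cv2.connectedComponentsWithStats(dm.astype(np.uint8));i=1+np.argmax(st[1:,4])
dob=cc[i]/F+o-.5;print('dark pred',d0,'obs',dob,'area',st[i,4]/F/F,'pred area',mask(ell([.4687,.2656],.0207,.0157,.1125,.518)).sum()/F/F)
ds=np.linalg.solve(J,dob-d0);print('setting shift in scene mm',ds)
# stone: compare rendered column profile ends at rows 116.5..119, and bottom edge left of finger
def ends(M,thr=None):
    out=[]
    for r in(116.5,117,117.5,118,118.5):
        row=M[int((r-o[1]+.5)*F)];c=np.where(row)[0];out+=[c.min()/F+o[0]-.5,c.max()/F+o[0]-.5]
    return np.array(out).reshape(-1,2)
st_=lambda dx,dy:mask(np.vstack([ell([e[0]+dx,e[1]+dy],.02,.015,zb,ang),ell([e[0]+dx,e[1]+dy],.02,.015,zb+.0085,ang)]))
pm=st_(0,0)
ob=(np.where(C<366,A<123,A<78))&(np.abs(C-366)<10)
eo,ep=ends(ob),ends(pm);print('stone ends obs-pred px',(eo-ep).round(2).tolist())
Js=(ends(st_(*(R[:2,1]*.005)))-ep).mean()/5;print('px per mm along pads',Js,'-> stone along pads mm',(eo-ep).mean()/Js,'end-specific',((eo-ep).mean(0)/Js).round(2))
k=lambda M,c:[np.where(M[:int((123-o[1])*F),int((x-o[0]+.5)*F)])[0].max()/F+o[1]-.5 for x in c]
cb=(361,362,363);ob2=A<78
print('bottom rows obs',k(ob2,cb),'pred',k(pm,cb),'px/mm z',(proj(T,e)-proj(T,e+[0,0,.01]))[0]/10,'px/mm x,y',J.round(3).tolist())
go(.4722,.2683,.0933,119.7)
E
python3 rel.py
```

```text
dark pred [365.02341084 126.95269838] obs [365.67464539 126.78266503] area 28.640625 pred area 55.359375
setting shift in scene mm [1.15185031 1.9344308 ]
stone ends obs-pred px [[-0.75, -1.0], [-0.88, -0.88], [-0.88, -0.75], [-0.88, -0.88], [-1.0, -1.0]]
px per mm along pads 0.35750000000000004 -> stone along pads mm -2.482517482517482 end-specific [-2.45 -2.52]
bottom rows obs [np.float64(119.875), np.float64(120.0), np.float64(120.5)] pred [np.float64(119.875), np.float64(120.25), np.float64(120.5)] px/mm z [-0.01649083  0.32581688] px/mm x,y [[0.321, 0.145], [0.071, -0.13]]
t 20.05 pos [0.4721 0.2686 0.1108] head 119.78 tilt [ 0.001  0.    -1.   ] gap 0.0282 F [-0.58  0.26 -0.31] q [-0.77  0.15  0.22  1.83 -0.04  1.16  1.56]
   d mm [-0.3 -0.1 17.5] turn units 0.01
```

The scene camera shows the stone level (its outline fits), 2.5 mm back along the pads, and within 1 mm of centred over the setting. Now the slow descent to about 5.5 mm above the rim.

Call:
arm_command(deltas=[0,-0.5,3,0,0,0,3,0,0,0,3,0,0,0,3,0,0,0,2,0,0,0,0,0,0,0,0,0])

```text
time: 20.63
ee_pos: [0.4711, 0.2683, 0.0962]
orientation: [-1.575, -2.718, 0.0]
contact_force: [0.7, 0.5, -0.5]
finger_gap: 0.0285
```

Call:
arm_command(deltas=[0,0,1.5,0,0,0,1.2,0,0,0,0,0,0,0,0,0,0,0,0,0,0,0,0,0])

```text
time: 21.13
ee_pos: [0.4713, 0.2684, 0.0938]
orientation: [1.575, 2.718, 0.0]
contact_force: [-0.9, 0.2, -1.3]
finger_gap: 0.0284
```

```bash
python3 prof.py; python3 -c "
from h import *
T=snap('scene');u=T['img'][85:160,320:420];u=np.clip((u/255.)**.6*255,0,255).astype(np.uint8)
cv2.imwrite('pics/fin.png',cv2.resize(u,None,fx=7,fy=7,interpolation=2)[:,:,::-1])"
```

```text
stone@TCP low cols 359.3 373.44 rows 121.97 126.38
stone@TCP 8.5 cols 359.42 373.61 rows 119.21 123.57
rim out cols 357.19 372.85 rows 123.77 128.86
rim in cols 357.72 372.32 rows 123.99 128.63
floor cols 357.67 372.24 rows 125.27 129.94
rows from 115 cols from 354
R channel
[[202 198 196 195 195 197 193 168  81  40  30  29  28  28  29  28  30  38  77 103 105 107 106 104 105 104 104 106]
 [195 193 194 196 197 195 170 115  65  38  30  30  29  29  28  29  29  37  79 103 106 105 104 103 105 105 106 107]
 [193 193 196 197 197 186 122  97  63  38  30  29  30  29  30  29  30  38  85 103 104 104 103 105 107 107 107 107]
 [193 195 197 196 190 164 109  96  59  37  30  30  30  30  29  29  29  41  96 104 103 104 105 107 107 107 107 108]
 [196 196 195 188 164 114  92  85  51  36  30  30  29  28  28  29  29  40  95 104 104 105 107 107 107 108 108 109]
 [197 196 189 163 116  91  67  58  47  40  30  30  29  28  29  29  29  37  84 101 106 107 107 107 108 107 108 108]
 [195 189 165 117  98  71  53  50  48  42  31  30  28  28  29  28  29  33  62  97 107 106 106 107 108 108 107 107]
 [190 173 120 104 1
[... 2113 characters left out ...]
 70  87  87  88  89  88  91  91 101 112 111 114 107]
 [117 118 117 113 115 114 114 114 112 112 108  90  77  73  81  86  90  90  95 101 104 110 112 118 120 115 111 107]
 [117 117 119 122 125 122 121 120 116 115 114 110 107 109 112 111 111 111 117 121 123 122 120 119 118 114 109 105]
 [116 118 119 122 123 124 124 124 128 127 131 132 129 131 131 127 126 124 125 124 125 122 119 117 116 114 109 106]
 [114 118 118 122 123 124 124 124 127 128 129 130 130 128 129 129 128 125 124 123 123 121 115 113 112 114 110 109]]
t 21.1833 pos [0.4713 0.2684 0.0938] head 119.8 tilt [ 0.  0. -1.] gap 0.0286 F [-0.68 -0.49 -0.63] q [-0.77  0.16  0.22  1.85 -0.04  1.13  1.56]
   d mm [-0.5  0.7  0.5] turn units 0.02
```

View pics/fin.png

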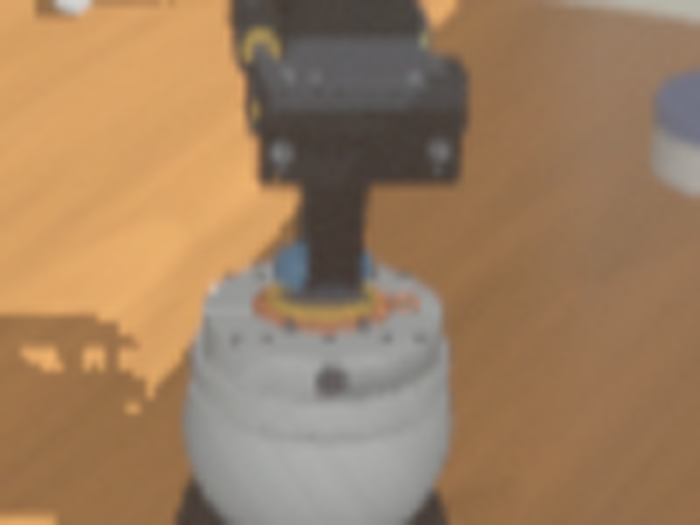

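The final view shows the stone level in the jaws at (320,268), with a clear gap above the brass rim at (320,305). The edges match: stone columns 358.7–373.0 (centre 365.9), setting centre 365.7–366.2. Back height works out at about 6 mm above the rim, with no contact force. Handing in.

```bash
python3 -c "
from h import *
print(robot.sign_off()); go(.4716,.268,.0935,119.7)"
```

```text
the job is handed in; nothing more can be done
None
the job is handed in; nothing more can be done
```

I handed the job in at about 21 s with the stone still gripped over the setting. The sign-off gives no verdict, so the last checks below are all I have on the result.

**What I did**
- I took the large turquoise oval from the tray's middle pocket and left the red and black look-alikes and the other two stones alone.
- I lifted it and carried it over the pots with its underside at about 170 mm. I then turned it to match the setting and lowered it over the pendant.

**Last checks**

| Check | Result |
|---|---|
| Height of the stone's back | about 6 mm above the rim, worked out from the arm's position and the grasp height |
| Centring across the scene view | within about 1 mm |
| Centring along that camera's line of sight | known only to about 2 mm |
| Turn | stone axis about 29.8° by the tool heading; setting measured 28–31° |
| Level | outline in the scene camera fitted a level stone just before the last 17 mm of descent; judged by eye after that |
| Contact force | near zero |
| Grip opening | steady at 28.4 mm |

**What failed or disagreed**
- **First grasp:** it closed over the dome and pressed on it with about 12 N upward. The finger tips end about 29 mm above the reported tool point. I found that by touching the tray cloth at 6 N and corrected for it. The stone had not moved.
- **Grip opening:** 28.4 mm is a little under the stone's stated 30 mm width. I didn't find out why.
- **Cameras:** they differed by 2 to 5 mm on the stone's position in the tray and by about 2 mm on the setting. I set the final centring from the stone and the setting in the same scene picture.
- **Pots and other stones:** I did not measure them again at the end. The two other stones had not moved after the first grasp attempt, and I felt no contact on the way over.

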